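Set out the coffee things

ROBOT

A 6-joint arm with a two-finger parallel gripper is mounted at the origin on a cart in front of the work surface, level with it; the furniture and walls round the work are solid. World frame = base frame: x ahead of the robot, y to its left, z up, the work surface at z = 0. Lengths are in m, angles in rad, forces in N, time in s.
With the tool pointing down it reaches from about 0.3 to 0.85 m from the base axis. Payload 4.2 kg.
Tool frame: the origin (TCP) lies between the finger pads; the fingertips stand 8 mm ahead of it and the grasp point (between the pads) lies 11 mm behind it (arm.tips_ahead is the distance from the TCP to the fingertips, in m); z points along the fingers, y is the line along which they close (so a half turn about z gives the same grasp; the last joint's range is limited). The gripper opens to 91 mm and grips with 3 to 60 N. Pads are 32 mm wide; open, the fingers measure 118 mm over their backs; the gripper's body (76 mm by 178 mm) begins 60 mm behind the grasp point.
Start: joints at [-1.309, 0.32, 1.565, -0, 1.257, -0.02], TCP at [0.16, -0.552, 0.222] pointing down, gripper open.
Joint ranges: [-3.11, 3.11], [-0.84, 2.01], [0.21, 2.61], [-1.34, 4.49], [0.05, 2.63], [-2.56, 2.56]. Speed limits (rad/s): [2.57, 2.57, 3.14, 3.14, 3.14, 3.14].

INTERFACE

Orientations are given as [roll, pitch, yaw] about the fixed x, y, z axes, in that order (R = Rz(yaw) Ry(pitch) Rx(roll)).
In Python, from plant import arm gives the robot as it stands.
- The arm moves only by the tool servo_tool, never from a script. Its argument "rows" is a list of rows, each a list of 5 numbers: the closure, from -1 (fully open) to 1 (shut), then the shift along the tool's x, y, z in cm, then the turn about the tool's z in degrees. In form: [[claw, dx, dy, dz, spin], ...]. A call has exactly 8 rows; each row is the pose to reach, as a shift and turn from the pose commanded when the call began, along the tool's axes at that moment; what a row does not reach only later rows make up. A row lasts 1/10 s, in which the tool goes at most 50 mm and 8.59 degrees, less where a joint would pass 70% of its speed; a pose out of reach is approached as far as the arm can. A call with a gripper value outside its range is refused whole. The fingers move at their own pace and stop on an object; "newtons" is the grip in N (left out, the last holds). Time passes only in rows, so rows that repeat a pose let the fingers close, or fill a call up. It gives the time, the measured TCP pose, the force, the opening and the grip force at its end, in the units of the state.
- arm.sense(): the state, without advancing time (a new reading comes with each control period).
- arm.capture(name): name is "scene" or "top" or "wrist"; returns (picture, depth): 400x640x3 uint8, red, green, blue; 400x640 float32, m along the optical axis (not along the pixel's ray), 0 where there is no reading.
- arm.camera_info(name): a dict with "vfov" (degrees; the focal length in pixels is half the picture's height over the tangent of half this angle, whatever the lens; pixels are square), "cx", "cy" (the principal point, pixels), "R" (3x3) and "t" (3): a world point X has camera coordinates R X + t; the wrist camera has in their place "tool_from_camera" (4x4, takes a point from camera to tool coordinates, whose origin is the TCP and whose axes are the flange's). Camera axes: x right, y down, z forward; pixel columns grow to the right and rows downward; lengths in m; the calibration is good to about 2 mm. A picture is of the moment at which its call begins: read the wrist's pose just before it. camera_info takes no time and is no camera call.
- arm.close_job(): hands the job in; it is judged then, once.
The state is a dict: "time_s": time; "joint_pos": joint angles; "qvel": joint speeds; "effort": joint torques, N m; "position": TCP position; "tool_rot": TCP orientation; "wrist_force": force on the tool from outside, world axes, zero at the start; "moment": the same for the moment, N m; "opening": finger opening in m; "grip_force": force on a finger pad.
Only numpy, scipy, OpenCV 4.12 (cv2) and the standard library are available. Lean on these libraries where they do the work, as an engineer would, in place of code of your own. Each camera call takes 0.05 s, during which the arm holds its last target. There are 200 camera calls.

TASK

Set out the coffee things: take the four loose things off the woven tray and put each on the dark wooden piece along the front of the worktop that was made for it: the espresso cup gently and upright in the middle of the round saucer, the teaspoon lying lengthwise between the lips of the oblong spoon rest, the tealight flat in the small round dish and the red-capped spice jar upright in the square dish. Let go of everything, and leave the kitchen timer and the lidded canister that stand among them where they are.

Things in the scene. Friction and masses are not known exactly. Their poses are not given: they have to be found in the camera images.
- cup: White espresso cup with a loop handle, loose, upright on the woven tray (top 8 mm above the worktop), 0.11 kg, 49 mm high; round bowl 60 mm across at the rim, tapering to a 42 mm foot. Origin at the level of the underside; the bowl's vertical axis is at x = 0, y = +11.5 mm of its own frame, the handle on its -y side (out to y = -42 mm). z is up. Grip across the bowl along its x axis.
- spoon: Metal teaspoon, loose, 0.02 kg, lying bowl up on the woven tray, 130 mm long (along its x axis, bowl at +x), 27 mm wide at the bowl, 11 mm high. Origin: centre of its outline at the level of its underside. Pinch it low, fingertips about 2 mm above what it lies on, across its width about 8 mm from the middle towards the bowl, where it holds as a body about 20 mm wide.
- candle: Tealight candle in a round metal cup, loose on the woven tray, 12 g, 38 mm in diameter and 15 mm high. Origin: centre of the underside, z up.
- jar: Round spice jar with a red cap, loose on the woven tray, 0.11 kg, 45 mm in diameter and 106 mm high, standing. Origin: centre of the underside, z up. (All things on the tray: a wall cabinet hangs 0.46 m above the worktop, its front at x = 0.70 m, a door knob to 0.68 m: keep the wrist from it, draw back towards the robot before lifting high.)
- saucer: Dark wooden round saucer fixed on the worktop, 114 mm across, rim 12 mm high. Its flat inner floor is 74 mm across and 5 mm above its underside. Origin: centre of the underside, z up.
- spoon_rest: Dark wooden oblong spoon rest fixed on the worktop: flat pad 100 mm long (its x axis), 52 mm wide, top 5 mm above its underside. At each corner a lip, 20 mm long, 5 mm thick, stands 6 mm above the pad; the spoon lies between the lip pairs, 42 mm apart. The middle 60 mm has no lips (room for fingers). The spoon overhangs both ends. Origin: centre of the underside, z up.
- candle_dish: Small dark wooden round dish fixed on the worktop, 60 mm across; round recess about 50 mm across with its floor 4 mm above the underside and a rim 7 mm above the underside (3 mm deep). Origin: centre of the underside, z up.
- square_dish: Dark wooden square dish fixed on the worktop, 76 mm square; square recess 60 mm wide with its floor 5 mm above the underside and walls 10 mm above the underside (5 mm deep). Origin: centre of the underside, z up.
- timer: Bystander, loose, among the wooden pieces: round kitchen timer, white below and light wood above, 62 mm across, 44 mm high. Not to be moved. Origin: centre of the underside.
- canister: Bystander, loose, 0.75 kg, among the wooden pieces: white round canister with a wooden lid and knob, 70 mm across, 85 mm high. Not to be moved. Origin: centre of the underside.

How it is judged:
At the end, for the whole second after the job is handed in: Released and at rest: cup upright on the saucer floor, 11 mm; spoon on the rest, 15 mm lengthwise, 12 mm sideways, 0.2 rad; tealight flat in its dish, 9 mm; jar upright on the square dish floor, 13 mm (all from centre); timer and canister upright within 30 mm of their start (x of saucer in the frame of cup between -0.011 and 0.011 m and y of saucer in the frame of cup between 0.0005 and 0.0225 m and z of cup in the frame of saucer below 0.008 m and angle between each of cup, candle, jar's own z axis and vertical below 0.1 rad and x of spoon in the frame of spoon_rest between -0.015 and 0.015 m and y of spoon in the frame of spoon_rest between -0.012 and 0.012 m and z of spoon in the frame of spoon_rest below 0.009 m and angle between each of spoon, timer, canister's own z axis and vertical below 0.3 rad and angle between the x axis of spoon and the x axis of spoon_rest, either way round below 0.2 rad and horizontal distance between candle and candle_dish below 0.009 m and z of candle in the frame of candle_dish below 0.0058 m and horizontal distance between jar and square_dish below 0.013 m and z of jar in the frame of square_dish below 0.008 m and linear speed of each of cup, spoon, candle, jar below 0.02 m/s and distance of each of timer, canister from where it was at the start of the episode below 0.03 m); the robot touches nothing.
It fails at once if the timer or the canister is knocked over or shifted by more than 30 mm (distance of any of timer, canister from where it was at the start of the episode above 0.03 m or angle between any of timer, canister's own z axis and vertical above 0.3 rad).
It fails at once if the cup is dropped or slammed onto the saucer (faster than 0.5 m/s close above it) (horizontal distance between cup and saucer below 0.04 m and z of cup in the frame of saucer below 0.025 m and linear speed of cup above 0.5 m/s).
It also fails if it takes over 112 s, if anything falls off the work surface, if the arm or the gripper's body presses on something with over 40 N, if the wrist force passes 120 N, or if a joint passes its speed limit or range.

## Working session

There is one attempt and no reset: what is moved stays moved. The work goes in short steps, Python scripts to look and compute and a tool call to move; the robot and the scene stay as the last step left them, time stands still between calls to the robot, and variables do not carry over. Pictures are saved under pics/ and viewed, at most 14 in all, crops included, and the job is handed in when it is done.

Besides the shell and the picture viewer there is one more tool, called after ">>>" as name([rows], argument=value, ...), one row to a line, values as JSON. servo_tool: Moves the arm, as the interface text tells. Its arguments: {"type":"object","properties":{"rows":{"type":"array","items":{"type":"array","items":{"type":"number"}}},"newtons":{"type":"number"}},"required":["rows"]}

```bash
ls; mkdir -p pics; cat > h.py <<'E'
import numpy as np, cv2
from plant import arm
def K(i,h=400):
    return h/2/np.tan(np.radians(i["vfov"])/2)
def pts(name,depth,s=None):
    "world xyz image from depth"
    i=arm.camera_info(name); f=K(i)
    v,u=np.mgrid[0:400,0:640]
    c=np.stack([(u-i["cx"])/f*depth,(v-i["cy"])/f*depth,depth],-1)
    if name=="wrist":
        T=np.array(i["tool_from_camera"]); p=c@T[:3,:3].T+T[:3,3]
        from scipy.spatial.transform import Rotation as Ro
        R=Ro.from_euler('xyz',s["tool_rot"]).as_matrix()
        return p@R.T+np.array(s["position"])
    return (c-np.array(i["t"]))@np.array(i["R"])
def grab(name,fn):
    s=arm.sense(); im,d=arm.capture(name); cv2.imwrite(f"pics/{fn}.png",im[:,:,::-1]); np.save(f"pics/{fn}.npy",d)
    return s,im,d,pts(name,d,s)
E
python3 - <<'E'
from h import *
s=arm.sense();print(s)
for n in("scene","top","wrist"):
    print(n,arm.camera_info(n)); grab(n,n+"0")
E
```

```text
pics
{'time_s': 0.0, 'joint_pos': array([-1.30901734e+00,  3.20310431e-01,  1.56567882e+00, -1.05068327e-05,
        1.25737234e+00, -1.99842533e-02]), 'qvel': array([-0.00094596,  0.00085227,  0.00128754,  0.00017559,  0.00102048,
       -0.00032012]), 'effort': array([ 2.57386855e-04, -4.12463844e+01, -2.31975156e+01,  7.29839760e-02,
        4.55133885e-02, -1.27080975e-04]), 'position': array([ 0.15975949, -0.55185588,  0.2211097 ]), 'tool_rot': array([-3.13982387e+00, -2.53613222e-05,  2.81766463e-01]), 'wrist_force': array([ 0.30607947,  0.51758751, -0.03160334]), 'moment': array([-0.00524513, -0.01214776, -0.01007228]), 'grip_force': 0.0, 'opening': 0.09122971526583588}
scene {'vfov': 54.78046186627439, 'cx': 314.7699526238046, 'cy': 203.5651198223256, 'R': array([[ 0.87626246, -0.48177442,  0.00758284],
       [-0.35297869, -0.65255909, -0.67050181],
       [ 0.32797887,  0.58485899, -0.74186914]]), 't': array([-0.4459854 ,  0.21271138,  0.69643247])}
top {'vfov': 55.24919960020244, 'cx': 320.63094273965595, 'cy': 196.80508362628026, 'R': array([[ 0.0250011 , -0.99963205,  0.01052178],
       [-0.99894826, -0.02538589, -0.03818273],
       [ 0.03843579, -0.00955611, -0.99921538]]), 't': array([0.00689265, 0.52892669, 0.97112948])}
wrist {'vfov': 70.01794970047374, 'cx': 322.89253872096674, 'cy': 201.10570332509036, 'tool_from_camera': array([[ 1.13915380e-03, -9.60446323e-01, -2.78462858e-01,
         7.97487251e-02],
       [ 9.99999193e-01,  9.37708073e-04,  8.56611959e-04,
        -5.37400703e-04],
       [-5.61612936e-04, -2.78463609e-01,  9.60446616e-01,
        -1.62877661e-01],
       [ 0.00000000e+00,  0.00000000e+00,  0.00000000e+00,
         1.00000000e+00]])}
```

View pics/top0.png

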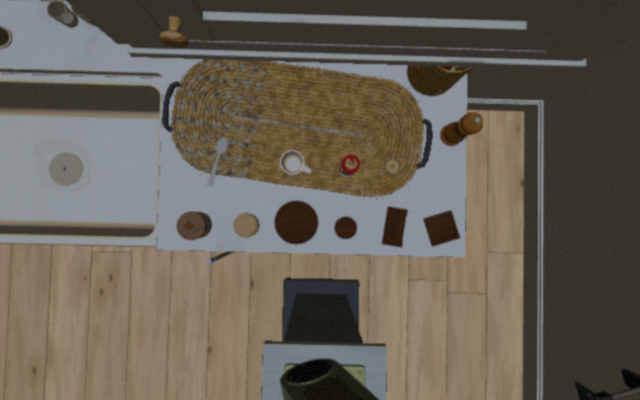

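View pics/scene0.png

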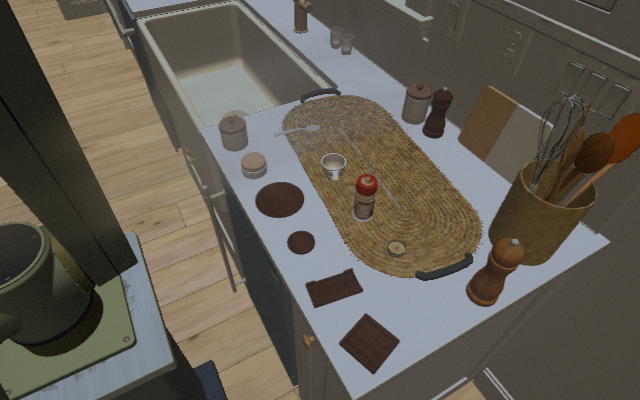

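Top view: spoon (218,160), cup (293,161), jar (350,164) and candle (392,166) are on the tray. The front row is canister (194,225), timer (246,224), saucer (297,222), candle dish (346,228), spoon rest (395,226) and square dish (441,228).

```bash
cat >> h.py <<'E'
def cast(name,uv,z,s=None):
    "pixels (n,2) -> world points on plane z"
    i=arm.camera_info(name); f=K(i); uv=np.atleast_2d(uv).astype(float)
    d=np.c_[(uv[:,0]-i["cx"])/f,(uv[:,1]-i["cy"])/f,np.ones(len(uv))]
    if name=="wrist":
        from scipy.spatial.transform import Rotation as Ro
        T=np.array(i["tool_from_camera"]); R=Ro.from_euler('xyz',s["tool_rot"]).as_matrix()
        o=R@T[:3,3]+s["position"]; d=d@(R@T[:3,:3]).T
    else:
        R=np.array(i["R"]); o=-R.T@np.array(i["t"]); d=d@R
    return o+d*((z-o[2])/d[:,2])[:,None]
def blob(mask,uv,r=40):
    "contour of the mask component nearest pixel uv"
    cs,_=cv2.findContours(mask.astype(np.uint8),cv2.RETR_EXTERNAL,cv2.CHAIN_APPROX_NONE)
    cs=[c for c in cs if cv2.contourArea(c)>25]
    return min(cs,key=lambda c:abs(cv2.pointPolygonTest(c,uv,True)) if cv2.pointPolygonTest(c,uv,True)<0 else -1)
def rect(p):
    (c,wh,a)=cv2.minAreaRect((p[:,:2]*1000).astype(np.float32)); return np.round(c,1),np.round(wh,1),round(a,1)
E
python3 - <<'E'
from h import *
im=cv2.imread("pics/top0.png"); d=np.load("pics/top0.npy"); P=pts("top",d)
g=im.max(2); hsv=cv2.cvtColor(im,cv2.COLOR_BGR2HSV)
for n,uv,z in [("saucer",(297,222),.012),("cdish",(346,228),.007),("rest",(395,226),.005),("sq",(441,228),.010)]:
    c=blob(g<125,uv); print(n,rect(cast("top",c[:,0]+0.,z)))
for n,uv in [("canister",(194,225)),("timer",(246,224)),("cup",(291,160)),("jar",(350,164)),("candle",(392,166)),("spoon",(221,146)),("spoonh",(213,172)),("tray",(320,180))]:
    w=P[uv[1]-2:uv[1]+3,uv[0]-2:uv[0]+3].reshape(-1,3); print(n,np.median(w,0).round(3), hsv[uv[1],uv[0]])
E
```

```text
saucer (array([462.6,  81.5]), array([112. , 111.7]), 46.6)
cdish (array([451.4, -44.4]), array([59. , 56.6]), 1.4)
rest (array([ 457.3, -171.4]), array([ 55. , 102.1]), 81.8)
sq (array([ 456.7, -291.2]), array([78.2, 78.9]), 18.3)
canister [0.451 0.323 0.068] [12 98 81]
timer [0.455 0.203 0.043] [ 17  88 124]
cup [0.621 0.098 0.016] [105  20 155]
jar [ 0.602 -0.045  0.114] [ 18 106  99]
candle [ 0.612 -0.161  0.014] [ 22 105  90]
spoon [0.653 0.28  0.01 ] [104  26 127]
spoonh [0.585 0.296 0.014] [103  27 132]
tray [0.572 0.023 0.005] [ 18 142  95]
```

>>> servo_tool([
  [-1,3,-2.5,0,0],
  [-1,6.5,-5.5,0,0],
  [-1,10,-8.4,0,0],
  [-1,13.5,-11.3,0,0],
  [-1,17,-14.2,0,0],
  [-1,20.5,-17.1,0,0],
  [-1,24,-20,0,0],
  [-1,27,-22.6,0,0],
])

```text
time_s: 0.95
position: [0.3571, -0.2582, 0.2219]
tool_rot: [-3.142, -0.0, 0.282]
wrist_force: [1.0, -0.5, 0.2]
opening: 0.0913
grip_force: 0.0
```

>>> servo_tool([
  [-1,3.5,-2.9,0,2],
  [-1,7,-5.8,0,5],
  [-1,10.5,-8.7,0,8],
  [-1,14,-11.7,0,11],
  [-1,17.5,-14.6,0,13],
  [-1,21,-17.5,0,15],
  [-1,23.8,-19.9,0,16.1],
  [-1,23.8,-19.9,0,16.1],
])

```text
time_s: 1.75
position: [0.5317, 0.0006, 0.2213]
tool_rot: [-3.14, -0.001, 0.005]
wrist_force: [-0.3, -0.1, 0.2]
opening: 0.0914
grip_force: 0.0
```

```bash
python3 - <<'E'
from h import *
s,im,d,P=grab("wrist","w1"); print(s["position"],s["tool_rot"],s["joint_pos"],s["qvel"].max())
E
```

```text
[0.53167959 0.00063511 0.22130247] [-3.14025873e+00 -5.93580296e-04  5.16354307e-03] [-2.12683468e-02  2.51636613e-01  1.66352095e+00  1.43357965e-03
  1.22587730e+00  1.54387969e+00] 0.050374433304834106
```

View pics/w1.png

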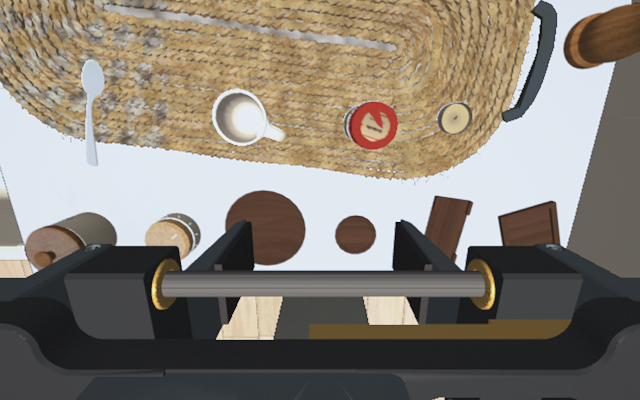

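Wrist view: spoon from the bowl tip at (91,59) to the handle end at (95,164), cup bowl (240,117) with its handle to the right (280,133), jar cap (372,125), candle (456,118). The gripper hides everything below row 245.

```bash
python3 - <<'E'
from h import *
im=cv2.imread("pics/w1.png"); d=np.load("pics/w1.npy"); s=arm.sense(); P=pts("wrist",d,s); hsv=cv2.cvtColor(im,cv2.COLOR_BGR2HSV)
H,S,V=[hsv[:,:,k].astype(int) for k in range(3)]
def show(n,m,uv,z):
    c=blob(cv2.morphologyEx(m.astype(np.uint8),cv2.MORPH_CLOSE,np.ones((3,3))),uv); p=cast("wrist",c[:,0],z,s)
    (cc,r)=cv2.minEnclosingCircle((p[:,:2]*1000).astype(np.float32))
    print(n,rect(p),"circ",np.round(cc,1),round(r,1)); return c[:,0],p
red=((H<8)|(H>172))&(S>140)
show("jar cap",red,(372,110),.114)
m=(S<70).astype(np.uint8); m[:,:170]=0; m[150:]=0; m[:,300:]=0
c,p=show("cup",m,(222,110),.057)
# handle direction: tip farthest from bowl centre
fit=p[c[:,0]<250]; A=np.c_[fit[:,:2]*2,np.ones(len(fit))]; x=np.linalg.lstsq(A,(fit[:,:2]**2).sum(1),rcond=None)[0]
print("cup rim fit",x[:2],np.sqrt(x[2]+x[:2]@x[:2]))
for n,uv,z in[("saucer",(265,225),.012),("cdish",(355,234),.007)]: show(n,(V<125),uv,z)
for n,uv in[("candle",(456,118)),("bowl",(93,75)),("handle",(90,120)),("hend",(94,158)),("tray",(320,150)),("wt",(200,190))]:
    print(n,np.median(P[uv[1]-1:uv[1]+2,uv[0]-1:uv[0]+2].reshape(-1,3),0).round(4),hsv[uv[1],uv[0]])
cv2.imwrite("pics/c1.png",np.hstack([cv2.resize(im[50:180,60:130],None,fx=4,fy=4,interpolation=2),cv2.resize(im[80:160,190:300],(440,520),interpolation=2)[:, :280]]))
E
```

```text
jar cap (array([603.7, -46.5]), array([40.7, 43. ]), 0.3) circ [604.  -46.2] 21.9
cup (array([609.1,  81.8]), array([112.6,  60.5]), 84.0) circ [595.1  83.4] 57.7
cup rim fit [0.60760576 0.10308677] 0.029143064675806043
saucer (array([444.7,   3.9]), array([ 586.5, 1086.1]), 0.3) circ [304.5   3.2] 564.2
cdish (array([450.5, -47. ]), array([56.4, 57. ]), 47.6) circ [450.7 -46.8] 29.2
candle [ 0.611  -0.1658  0.0151] [ 22  65 145]
bowl [0.6585 0.2784 0.0092] [106  28 218]
handle [0.6061 0.287  0.0179] [102  25 221]
hend [0.5585 0.2963 0.0117] [104  29 223]
tray [0.5699 0.0032 0.0073] [ 18  82 190]
wt [5.135e-01 1.698e-01 3.000e-04] [105  17 241]
```

View pics/c1.png

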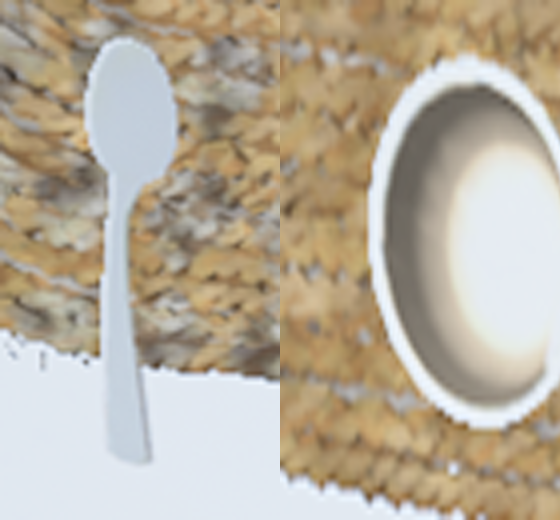

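```bash
cat >> h.py <<'E'
def delta(x,y,z,yawdeg):
    "tool-axis shift (cm) and spin (deg) from the present pose"
    s=arm.sense(); p=s["position"]; w=s["tool_rot"][2]; c,n=np.cos(w),np.sin(w)
    dx,dy,dz=np.array([x,y,z])-p
    sp=(w-np.radians(yawdeg)+np.pi)%(2*np.pi)-np.pi
    print("delta",np.round([100*(c*dx+n*dy),100*(n*dx-c*dy),-100*dz,np.degrees(sp)],2))
E
python3 - <<'E'
from h import *
s=arm.sense()
t=cast("wrist",[91,59.5],.016,s)[0]; e=cast("wrist",[92.5,165.7],.011,s)[0]
print(t,e,np.linalg.norm((t-e)[:2]))
a=np.arctan2(*(t-e)[1::-1]); print(np.degrees(a)); g=(t+e)/2+.008*np.array([np.cos(a),np.sin(a),0]); print(g)
delta(g[0],g[1],.10,np.degrees(a)); delta(g[0],g[1],.018,np.degrees(a))
E
```

```text
[0.67443721 0.27198162 0.016     ] [0.54827024 0.30178056 0.011     ] 0.12963827023902205
-13.288959530276891
[0.61913951 0.28504219 0.0135    ]
delta [  9.01 -28.59  12.13  13.54]
delta [  9.01 -28.59  20.33  13.54]
```

>>> servo_tool([
  [-1,0.8,-2.6,1,1],
  [-1,2.2,-7,2.8,3],
  [-1,3.5,-11,4.6,5],
  [-1,4.8,-15,6.4,7.5],
  [-1,6,-19,8,9.5],
  [-1,7.2,-23,9.8,11.5],
  [-1,8.4,-26.7,11.3,13],
  [-1,9,-28.6,12.1,13.5],
], newtons=10)

```text
time_s: 2.6
position: [0.6193, 0.2843, 0.0989]
tool_rot: [3.14, 0.002, -0.235]
wrist_force: [0.5, -0.9, 0.7]
opening: 0.0913
grip_force: 0.0
```

>>> servo_tool([
  [-0.3,0,0,0,0],
  [-0.3,0,0,1.5,0],
  [-0.3,0,0,3.2,0],
  [-0.3,0,0,4.9,0],
  [-0.3,0,0,6.2,0],
  [-0.3,0,0,7.1,0],
  [-0.3,0,0,7.1,0],
  [-0.3,0,0,7.1,0],
])

```text
time_s: 3.4
position: [0.6198, 0.2829, 0.0305]
tool_rot: [-3.141, -0.001, -0.235]
wrist_force: [0.6, 0.3, 0.4]
opening: 0.059
grip_force: 0.0
```

```bash
python3 - <<'E'
from h import *
s,im,d,P=grab("wrist","w2"); print(s["position"],s["tool_rot"])
delta(.6191,.2850,.018,-13.3)
E
```

```text
[0.61983462 0.28289888 0.03048368] [-3.14130307e+00 -6.96715915e-04 -2.35180446e-01]
delta [-0.13 -0.16  1.28 -0.16]
```

View pics/w2.png

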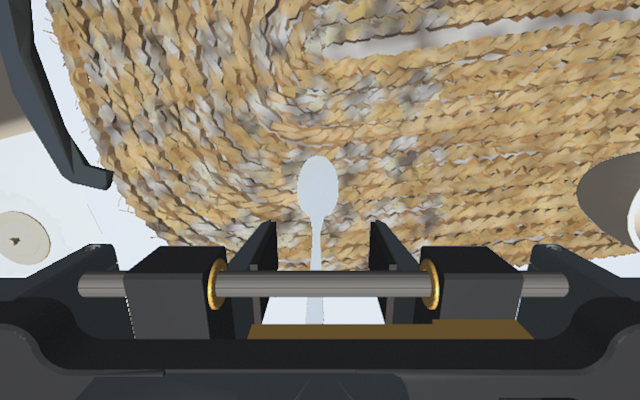

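The spoon is aligned between the fingers: bowl at (318,187), handle running down to (315,310). Now I'll descend and pinch.

>>> servo_tool([
  [-0.3,-0.1,-0.2,0.5,0],
  [-0.3,-0.1,-0.2,1.0,0],
  [-0.3,-0.1,-0.2,1.25,0],
  [-0.3,-0.1,-0.2,1.25,0],
  [0.2,-0.1,-0.2,1.25,0],
  [1,-0.1,-0.2,1.25,0],
  [1,-0.1,-0.2,1.25,0],
  [1,-0.1,-0.2,1.25,0],
], newtons=10)

```text
time_s: 4.25
position: [0.619, 0.2854, 0.0176]
tool_rot: [-3.142, -0.0, -0.235]
wrist_force: [-0.4, 0.0, 0.8]
opening: 0.0299
grip_force: 0.0
```

>>> servo_tool([
  [1,0,0,0,0],
  [1,0,0,0,0],
  [1,0,0,0,0],
  [1,0,0,-1,0],
  [1,0,0,-2.5,0],
  [1,0,0,-4,0],
  [1,0,0,-5,0],
  [1,0,0,-5,0],
])

```text
time_s: 5.05
position: [0.6203, 0.286, 0.0703]
tool_rot: [-3.139, -0.004, -0.235]
wrist_force: [0.3, -0.2, -0.4]
opening: 0.0223
grip_force: 9.8
```

```bash
python3 - <<'E'
from h import *
s,im,d,P=grab("wrist","w3"); print(s["position"],s["tool_rot"],s["opening"],s["grip_force"])
delta(.4573,-.1714,.12,-8.2)
E
```

```text
[0.62033672 0.28601956 0.07034385] [-3.13863318 -0.00403087 -0.23483804] 0.022348921943832048 9.83353902498493
delta [-5.15 48.23 -5.1  -5.25]
```

View pics/w3.png

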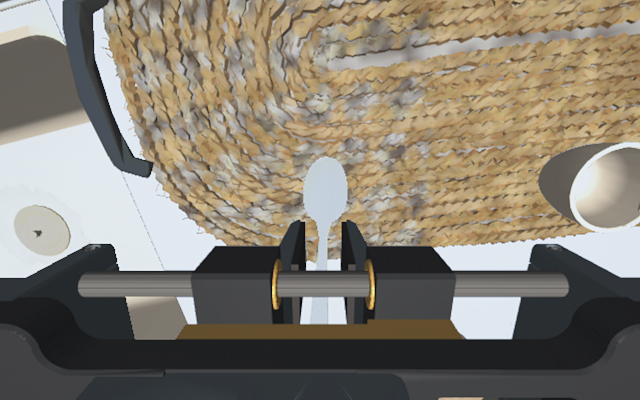

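The spoon is held, with its tip at (325,157). I'll lift it and draw back to a spot that overlooks the wooden pieces.

>>> servo_tool([
  [1,0,0,-1.5,0],
  [1,0,0,-4,0],
  [1,-0.8,0.8,-7,0],
  [1,-2,3,-9.5,-1],
  [1,-3,6.5,-11.5,-2],
  [1,-4,10,-12.5,-3],
  [1,-5,14,-13,-4],
  [1,-6,18,-13,-5],
])

```text
time_s: 5.9
position: [0.5182, 0.1233, 0.1988]
tool_rot: [-3.141, -0.002, -0.146]
wrist_force: [1.3, 0.7, -0.4]
opening: 0.0225
grip_force: 9.8
```

>>> servo_tool([
  [1,-1,4,0,0],
  [1,-2,8,0,0],
  [1,-3,12,0,0],
  [1,-4,16,0,0],
  [1,-5,20,0,0],
  [1,-6,23,0,0],
  [1,-6,24.5,0,0],
  [1,-6,24.5,0,0],
])

```text
time_s: 6.7
position: [0.4228, -0.1107, 0.1979]
tool_rot: [3.141, -0.0, -0.151]
wrist_force: [0.2, -0.5, 0.0]
opening: 0.0226
grip_force: 9.8
```

```bash
python3 - <<'E'
from h import *
s,im,d,P=grab("wrist","w4"); print(s["position"],s["tool_rot"],s["opening"],s["grip_force"])
E
```

```text
[ 0.42277974 -0.11068234  0.19794683] [ 3.14111220e+00 -3.83992640e-04 -1.50727885e-01] 0.022598643387653543 9.833158545952756
```

View pics/w4.png

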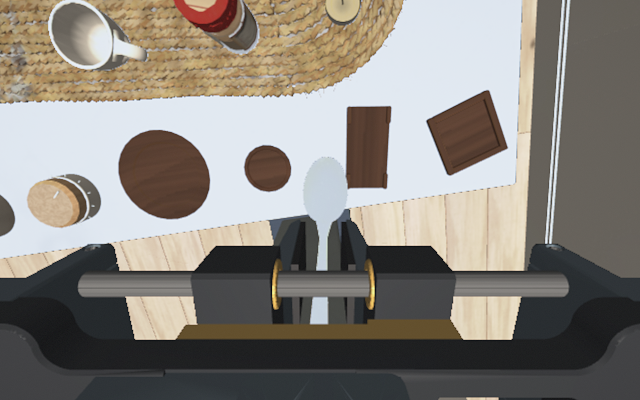

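Everything is visible: saucer (164,174), candle dish (268,168), spoon rest (368,147) running straight up the image, square dish (467,132).

```bash
python3 - <<'E'
from h import *
im=cv2.imread("pics/w4.png"); s=arm.sense(); V=im.max(2); hsv=cv2.cvtColor(im,cv2.COLOR_BGR2HSV)
m=(V<125)
for n,uv,z in [("saucer",(164,174),.012),("cdish",(268,168),.007),("rest",(368,147),.006),("sq",(467,132),.010)]:
    c=blob(m,uv)[:,0]; p=cast("wrist",c,z,s); r=rect(p); print(n,r,np.round(cv2.minEnclosingCircle((p[:,:2]*1000).astype(np.float32))[0],1))
# spoon tip in tool frame: plane of the bowl rim is ~ TCP z -.002
t=cast("wrist",[[325,157],[325,225]],s["position"][2]-.003,s); w=s["tool_rot"][2]; q=t-s["position"]
print("tip tool xy", np.c_[np.cos(w)*q[:,0]+np.sin(w)*q[:,1], np.sin(w)*q[:,0]-np.cos(w)*q[:,1]])
E
```

```text
saucer (array([463.1,  83.8]), array([110.2, 110.9]), 70.3) [463.2  84.2]
cdish (array([452.9, -43.7]), array([56.2, 56.6]), 77.1) [452.9 -43.4]
rest (array([ 458.4, -169.4]), array([51.6, 99.4]), 81.8) [ 458.2 -169.8]
sq (array([ 458.5, -288.7]), array([74.9, 76.4]), 18.5) [ 458.3 -288.8]
tip tool xy [[0.05797819 0.00048399]
 [0.01597499 0.00061798]]
```

>>> servo_tool([
  [1,1,1,1,0],
  [1,2.5,2.6,3,-0.4],
  [1,4,4.2,6,-0.4],
  [1,5,5.3,9,-0.4],
  [1,5.1,5.4,12,-0.4],
  [1,5.1,5.4,14.2,-0.4],
  [1,5.1,5.4,15,-0.4],
  [1,5.1,5.4,15,-0.4],
])

```text
time_s: 7.55
position: [0.4657, -0.1695, 0.0461]
tool_rot: [-3.141, 0.003, -0.14]
wrist_force: [0.4, 0.1, 0.3]
opening: 0.0226
grip_force: 9.8
```

```bash
python3 - <<'E'
from h import *
s,im,d,P=grab("wrist","w5"); print(s["position"],s["tool_rot"],s["opening"],s["grip_force"])
delta(.465,-.1714,.0153,-8.2)
E
```

```text
[ 0.46567647 -0.16954808  0.04606919] [-3.14099968e+00  2.74648375e-03 -1.39549095e-01] 0.022593407718485278 9.833599346748088
delta [-0.12  0.17  3.19  0.2 ]
```

View pics/w5.png

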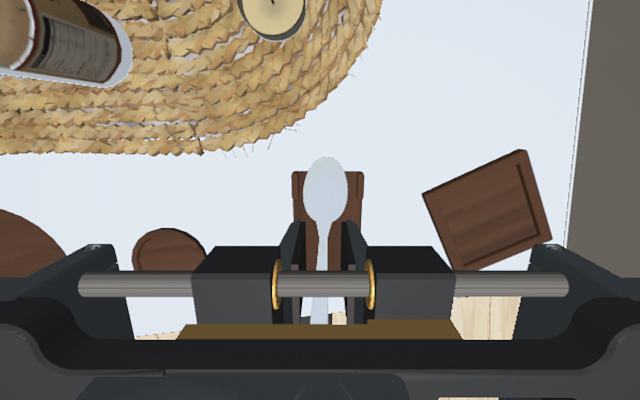

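Spoon centred over the rest (far edge of the rest at (328,173), spoon at (325,185)). Now lower and release.

>>> servo_tool([
  [1,-0.1,0.2,0.8,0.2],
  [1,-0.1,0.2,1.7,0.2],
  [1,-0.1,0.2,2.4,0.2],
  [1,-0.1,0.2,2.9,0.2],
  [1,-0.1,0.2,3.15,0.2],
  [1,-0.1,0.2,3.15,0.2],
  [1,-0.1,0.2,3.15,0.2],
  [0.3,-0.1,0.2,3.15,0.2],
])

```text
time_s: 8.4
position: [0.4648, -0.1721, 0.0162]
tool_rot: [3.141, -0.001, -0.144]
wrist_force: [-0.4, 0.1, 0.2]
opening: 0.0279
grip_force: 0.0
```

>>> servo_tool([
  [0,0,0,0,0],
  [-0.1,0,0,0,0],
  [-0.1,0,0,0,0],
  [-0.1,0,0,0,0],
  [-0.1,0,0,-1,0],
  [-0.1,0,0,-3,0],
  [-0.1,0,0,-6,0],
  [-0.1,-1,0,-9,0],
])

```text
time_s: 9.2
position: [0.4555, -0.1707, 0.1075]
tool_rot: [3.141, -0.001, -0.144]
wrist_force: [-0.3, -0.2, 0.6]
opening: 0.0501
grip_force: 0.0
```

>>> servo_tool([
  [-1,-1,0,-3,0],
  [-1,-3,-1,-6,0],
  [-1,-5,-1,-8,0],
  [-1,-6,-1,-9,0],
  [-1,-6,-1,-9,0],
  [-1,-6,-1,-9,0],
  [-1,-6,-1,-9,0],
  [-1,-6,-1,-9,0],
])

```text
time_s: 10.0
position: [0.3969, -0.152, 0.1949]
tool_rot: [-3.141, 0.002, -0.144]
wrist_force: [-0.4, -0.1, 0.1]
opening: 0.0911
grip_force: 0.0
```

```bash
python3 - <<'E'
from h import *
s,im,d,P=grab("wrist","w6"); print(s["position"],s["tool_rot"],s["opening"],s["grip_force"])
# jar: top view check of centre + rough deltas
delta(.6037,-.0463,.17,-8)
E
```

```text
[ 0.39687741 -0.15201711  0.19487116] [-3.14112078e+00  2.02599802e-03 -1.44084616e-01] 0.09109657841564979 0.0
delta [ 18.95 -13.43   2.5   -0.25]
```

View pics/w6.png

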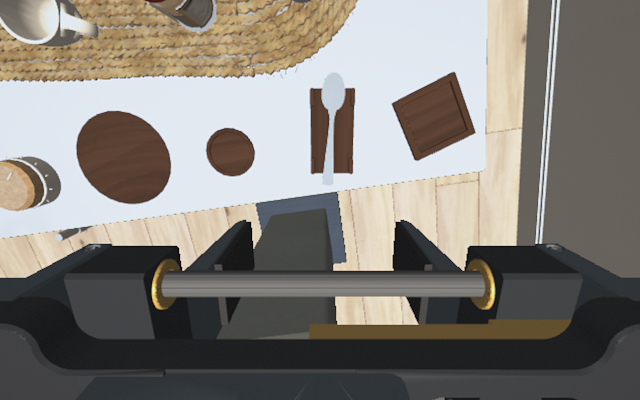

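The spoon lies on the rest between the lips: tip (334,73), end (328,184), rest spanning rows 88–173. Next, the jar.

>>> servo_tool([
  [-1,2,-1.5,0.5,0],
  [-1,5,-3.5,1,0],
  [-1,8,-5.7,1.5,0],
  [-1,11,-7.8,2,0],
  [-1,14,-10,2.5,0],
  [-1,17,-12,3,0],
  [-1,19,-13.5,3.5,0],
  [-1,19,-13.5,3.5,0],
], newtons=20)

```text
time_s: 10.85
position: [0.6064, -0.044, 0.1586]
tool_rot: [-3.141, 0.001, -0.142]
wrist_force: [0.0, -0.6, 0.2]
opening: 0.0912
grip_force: 0.0
```

```bash
python3 - <<'E'
from h import *
im=cv2.imread("pics/w6.png"); s=arm.sense()
# spoon check with pose of w6
s6=dict(position=np.array([.39687741,-.15201711,.19487116]),tool_rot=[-3.14112,.002026,-.1440846])
t,e=cast("wrist",[[334,73.5],[328,184.5]],.011,s6); print("spoon",(t+e)/2,np.degrees(np.arctan2(*(t-e)[1::-1])),np.linalg.norm(t-e))
c=blob(im.max(2)<125,(320,160))[:,0]; print("rest",rect(cast("wrist",c,.006,s6)))
for n,uv,z in [("saucer",(124,156),.012),("cdish",(231,152),.007),("sq",(433,117),.010)]:
    c=blob(im.max(2)<125,uv)[:,0]; print(n,rect(cast("wrist",c,z,s6)))
s,im,d,P=grab("top","t1"); hsv=cv2.cvtColor(im,cv2.COLOR_RGB2HSV)
s,im,d,P=grab("wrist","w7"); print(s["position"],s["tool_rot"]); hsv=cv2.cvtColor(im,cv2.COLOR_RGB2HSV)
red=((hsv[:,:,0]<8)|(hsv[:,:,0]>172))&(hsv[:,:,1]>140); print(red.sum())
delta(.604,-.0455,.072,-8)
E
```

```text
spoon [ 0.45870344 -0.16970692  0.011     ] -10.92442394949238 0.12732779078030218
rest (array([ 460.1, -156. ]), array([21.1, 99. ]), 82.0)
saucer (array([462.8,  82.2]), array([110.3, 111.1]), 68.2)
cdish (array([452.4, -45. ]), array([56.6, 56.7]), 35.0)
sq (array([ 457.4, -290.9]), array([75. , 75.8]), 18.5)
[ 0.60468897 -0.0449281   0.15907707] [ 3.14125567e+00  2.79830633e-03 -1.42452477e-01]
1765
delta [ 0.02 -0.    8.76 -0.21]
```

View pics/w7.png

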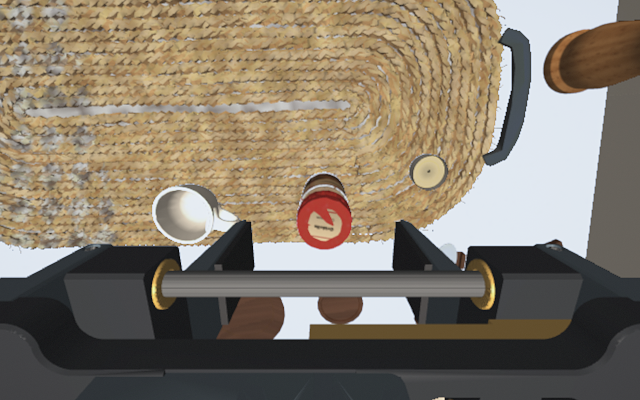

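The jar cap is centred between the fingers at (324,222); cup at (183,214), candle at (429,172). Descend and grip the jar, measuring the candle and cup from this same view.

>>> servo_tool([
  [-1,0,0,1,0],
  [-1,0,0,2.5,0],
  [-1,0,0,4.2,0],
  [-1,0,0,6,0],
  [-1,0,0,7.5,0],
  [-1,0,0,8.4,0],
  [-1,0,0,8.7,0],
  [-0.3,0,0,8.7,0],
])

```text
time_s: 11.75
position: [0.6038, -0.046, 0.0739]
tool_rot: [3.141, 0.0, -0.144]
wrist_force: [-0.1, -1.2, 0.1]
opening: 0.0859
grip_force: 0.0
```

>>> servo_tool([
  [0,0,0,0,0],
  [0.3,0,0,0,0],
  [1,0,0,0,0],
  [1,0,0,0,0],
  [1,0,0,0,0],
  [1,0,0,0,0],
  [1,0,0,0,0],
  [1,0,0,0,0],
], newtons=20)

```text
time_s: 12.55
position: [0.6042, -0.0457, 0.0741]
tool_rot: [3.142, -0.0, -0.144]
wrist_force: [-0.3, 0.4, 1.6]
opening: 0.0442
grip_force: 20.0
```

```bash
python3 - <<'E'
from h import *
s=arm.sense(); print(s["position"],s["opening"],s["grip_force"])
delta(.458,-.290,s["position"][2]+.05,-8); 
im=cv2.imread("pics/w7.png"); hsv=cv2.cvtColor(im,cv2.COLOR_BGR2HSV); s7=dict(position=np.array([.60468897,-.0449281,.15907707]),tool_rot=[3.14125567,.00279833,-.14245248])
red=((hsv[:,:,0]<8)|(hsv[:,:,0]>172))&(hsv[:,:,1]>140)
print("cap",rect(cast("wrist",blob(red,(324,245))[:,0],.114,s7)))
g=cv2.GaussianBlur(cv2.cvtColor(im,cv2.COLOR_BGR2GRAY),(3,3),0)
print("candle",[ (c[:2],cast("wrist",c[:2],.021,s7)[0].round(4),c[2]) for c in cv2.HoughCircles(g[140:205,395:465],cv2.HOUGH_GRADIENT,1,30,param1=100,param2=15,minRadius=12,maxRadius=24)[0]+np.array([395,140,0])])
m=((hsv[:,:,1]<75)&(hsv[:,:,2]>100)).astype(np.uint8); m[241:]=0; m[:,:140]=0; m[:,245:]=0
c=blob(m,(158,210))[:,0]; print(c.min(0),c.max(0)); p=cast("wrist",c,.057,s7)
(hx,hy)=c[c[:,0].argmax()]; f=p[c[:,0]<200]
A=np.c_[f[:,:2]*2,np.ones(len(f))]; x=np.linalg.lstsq(A,(f[:,:2]**2).sum(1),rcond=None)[0]; print("cup",x[:2],np.sqrt(x[2]+x[:2]@x[:2]))
h=cast("wrist",[hx,hy],.045,s7)[0]; print("handle tip",h,np.degrees(np.arctan2(h[1]-x[1],h[0]-x[0])),np.hypot(h[1]-x[1],h[0]-x[0]))
E
```

```text
[ 0.60424175 -0.04568781  0.07408248] 0.044201885553670786 20.00015307945432
delta [-10.96  26.28  -5.    -0.26]
cap (array([608.2, -45.7]), array([41.8, 46.8]), 81.9)
candle [(array([433.5, 179.5]), array([ 0.6039, -0.1642,  0.021 ]), np.float64(23.399999618530273)), (array([436.5, 144.5]), array([ 0.6407, -0.1685,  0.021 ]), np.float64(14.5))]
[151 183] [244 240]
cup [0.61385933 0.09343024] 0.030522663235428276
handle tip [0.61296179 0.03510088 0.045     ] -90.88156293682214 0.05833625814010198
```

>>> servo_tool([
  [1,0,0,-1,0],
  [1,0,0,-3,0],
  [1,-0.5,0.5,-5.5,0],
  [1,-2,3,-6.5,0],
  [1,-3.5,6.5,-6.5,0],
  [1,-5,10,-6.5,0],
  [1,-6.5,14,-6.5,0],
  [1,-8,18,-6.5,0],
])

```text
time_s: 13.35
position: [0.4983, -0.2135, 0.1396]
tool_rot: [3.141, -0.001, -0.143]
wrist_force: [1.0, -1.0, -0.8]
opening: 0.0443
grip_force: 20.0
```

>>> servo_tool([
  [1,-1.2,3,0,0],
  [1,-2.2,6,0,0],
  [1,-3,7.8,0,0],
  [1,-3.1,8.3,0,0],
  [1,-3.1,8.3,1.5,0],
  [1,-3.1,8.3,3,0],
  [1,-3.1,8.3,3.5,0],
  [1,-3.1,8.3,3.5,0],
])

```text
time_s: 14.15
position: [0.4566, -0.2892, 0.1035]
tool_rot: [-3.141, 0.001, -0.143]
wrist_force: [-0.1, 0.2, -0.5]
opening: 0.0438
grip_force: 20.0
```

```bash
python3 - <<'E'
from h import *
s=arm.sense(); print(s["position"],s["tool_rot"],s["opening"])
delta(.457,-.290,.072,-8)
s,im,d,P=grab("scene","s2")
cv2.imwrite("pics/s2c.png",cv2.resize(im[200:400,250:500,::-1],None,fx=2.4,fy=2.4))
E
```

```text
[ 0.45655478 -0.2892223   0.10348022] [-3.14079959e+00  1.33834168e-03 -1.43334297e-01] 0.04382539406488562
delta [ 0.06  0.07  3.15 -0.21]
```

View pics/s2c.png

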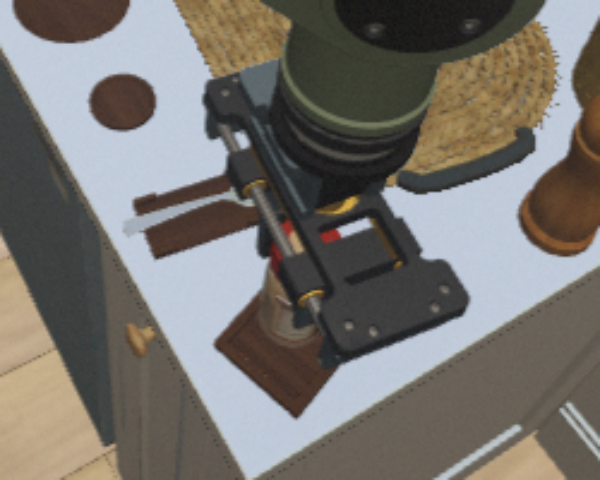

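The jar hangs upright above the square dish. Lower and release.

>>> servo_tool([
  [1,0,0,0.8,0],
  [1,0,0,1.7,0],
  [1,0,0,2.5,0],
  [1,0,0,3,0],
  [1,0,0,3.15,0],
  [1,0,0,3.15,0],
  [1,0,0,3.15,0],
  [0.1,0,0,3.15,0],
])

```text
time_s: 15.0
position: [0.4568, -0.2902, 0.0728]
tool_rot: [3.141, -0.001, -0.144]
wrist_force: [-0.7, 0.4, -2.5]
opening: 0.0437
grip_force: 20.0
```

>>> servo_tool([
  [-0.2,0,0,0,0],
  [-0.6,0,0,0,0],
  [-1,0,0,0,0],
  [-1,0,0,0,0],
  [-1,0,0,-1,0],
  [-1,0,0,-4,0],
  [-1,0,0,-7,0],
  [-1,0,0,-9,0],
])

```text
time_s: 15.8
position: [0.4573, -0.2905, 0.1653]
tool_rot: [3.14, -0.003, -0.144]
wrist_force: [0.9, 0.3, -0.4]
opening: 0.0909
grip_force: 0.0
```

>>> servo_tool([
  [-1,1,-1.5,-0.5,-0.3],
  [-1,3,-4.5,-0.5,-1],
  [-1,5,-7.5,-0.5,-2],
  [-1,7,-10,-0.5,-4],
  [-1,8,-12,-0.5,-6],
  [-1,8.5,-13,-0.5,-8],
  [-1,8.5,-13,-0.5,-8.2],
  [-1,8.5,-13,-0.5,-8.2],
])

```text
time_s: 16.6
position: [0.5588, -0.1741, 0.1677]
tool_rot: [3.141, 0.0, -0.001]
wrist_force: [-0.0, 0.0, -0.4]
opening: 0.0916
grip_force: 0.0
```

```bash
python3 - <<'E'
from h import *
s,im,d,P=grab("wrist","w8"); print(s["position"],s["tool_rot"],s["opening"])
np.save("pics/s8.npy",np.r_[s["position"],s["tool_rot"]])
E
```

```text
[ 0.55880411 -0.1740693   0.16766079] [ 3.14098729e+00  3.87699147e-04 -1.24898649e-03] 0.0915628425360918
```

View pics/w8.png

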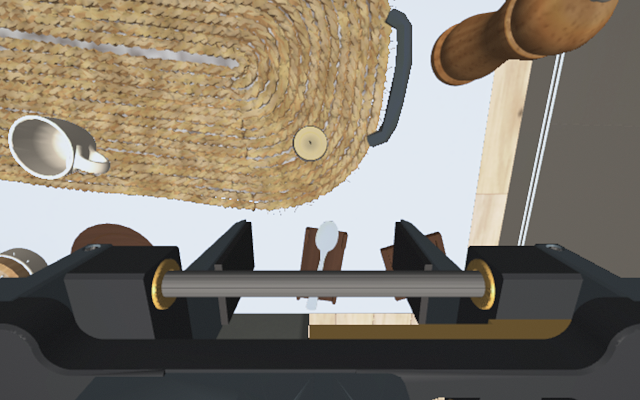

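Candle at (310,144), cup bowl (43,148) with the handle tip at (108,160).

```bash
python3 - <<'E'
from h import *
a=np.load("pics/s8.npy"); s=dict(position=a[:3],tool_rot=a[3:]); im=cv2.imread("pics/w8.png"); d=np.load("pics/w8.npy"); P=pts("wrist",d,s)
hsv=cv2.cvtColor(im,cv2.COLOR_BGR2HSV)
print("candle px",cast("wrist",[310.3,143.5],.023,s), P[138:149,305:316].reshape(-1,3).mean(0))
c=cast("wrist",[310.3,143.5],.023,s)[0]; delta(c[0],c[1],.05,0)
m=((hsv[:,:,1]<70)&(hsv[:,:,2]>100)).astype(np.uint8); m[186:]=0; m[:,120:]=0; m[:105]=0
q=blob(m,(14,140))[:,0]; print(q.min(0),q.max(0)); p=cast("wrist",q,.057,s); k=q[:,0]<55; f=p[k]
A=np.c_[f[:,:2]*2,np.ones(len(f))]; x=np.linalg.lstsq(A,(f[:,:2]**2).sum(1),rcond=None)[0]; print("cup",x[:2],np.sqrt(x[2]+x[:2]@x[:2]))
z=(P[:,:,2]>.03)&(P[:,:,2]<.065)&(P[:,:,0]>.55)&(P[:,:,0]<.67)&(P[:,:,1]>.02)&(P[:,:,1]<.15); W=P[z]; print(z.sum(),W.min(0),W.max(0))
h=W[W[:,1]<.065]; print("handle pts",len(h),h.mean(0))
E
```

```text
candle px [[ 0.61274314 -0.16031109  0.023     ]] [ 0.61262945 -0.1596702   0.01537676]
delta [ 5.41 -1.42 11.77 -0.12]
[  8 115] [110 179]
cup [0.61183139 0.09247991] 0.030187306024414117
3643 [0.58111078 0.04526213 0.03000017] [0.6404844  0.12519913 0.05826412]
handle pts 497 [0.59523429 0.0553089  0.04803415]
```

>>> servo_tool([
  [-1,1,-0.3,1,0],
  [-1,2.5,-0.6,3.5,0],
  [-1,4,-1,6.5,0],
  [-1,5,-1.3,9.5,0],
  [-0.4,5.4,-1.35,12,0],
  [-0.4,5.4,-1.35,13.7,0],
  [-0.4,5.4,-1.35,14.5,0],
  [-0.4,5.4,-1.35,14.5,0],
], newtons=8)

```text
time_s: 17.45
position: [0.6125, -0.1603, 0.0209]
tool_rot: [-3.141, 0.003, -0.002]
wrist_force: [-0.7, 0.1, 0.0]
opening: 0.0647
grip_force: 0.0
```

>>> servo_tool([
  [0,0,0,0,0],
  [0.2,0,0,0,0],
  [1,0,0,0,0],
  [1,0,0,0,0],
  [1,0,0,0,0],
  [1,0,0,0,0],
  [1,0,0,-0.5,0],
  [1,0,0,-1.5,0],
], newtons=8)

```text
time_s: 18.25
position: [0.6125, -0.1599, 0.0369]
tool_rot: [-3.141, 0.002, -0.001]
wrist_force: [-0.1, -0.3, 0.8]
opening: 0.037
grip_force: 8.0
```

>>> servo_tool([
  [1,0,0,-1,0],
  [1,0,0,-3,0],
  [1,0,0,-5,0],
  [1,0,0,-7,0],
  [1,-1,-0.5,-8.5,0],
  [1,-2,-1,-9,0],
  [1,-2,-1,-9,0],
  [1,-2,-1,-9,0],
])

```text
time_s: 19.05
position: [0.5925, -0.1497, 0.127]
tool_rot: [-3.141, 0.001, -0.001]
wrist_force: [-0.4, 0.2, -0.2]
opening: 0.0367
grip_force: 8.0
```

```bash
python3 - <<'E'
from h import *
s=arm.sense(); print(s["position"],s["tool_rot"],s["opening"],s["grip_force"])
delta(.452,-.0445,.06,0)
E
```

```text
[ 0.5924624  -0.14973542  0.12698098] [-3.14143474e+00  1.07518722e-03 -6.67939455e-04] 0.03670490649945412 7.9999613497057
delta [-14.05 -10.51   6.7   -0.04]
```

>>> servo_tool([
  [1,-1.5,-1.1,0,0],
  [1,-4,-3,0,0],
  [1,-7,-5.2,1,0],
  [1,-10,-7.5,3,0],
  [1,-12.5,-9.3,5,0],
  [1,-13.8,-10.3,6.5,0],
  [1,-14.05,-10.45,7.5,0],
  [1,-14.05,-10.45,7.5,0],
])

```text
time_s: 19.85
position: [0.4523, -0.0454, 0.0511]
tool_rot: [-3.141, 0.003, -0.0]
wrist_force: [-0.7, -0.1, 0.4]
opening: 0.0367
grip_force: 8.0
```

```bash
python3 - <<'E'
from h import *
delta(.452,-.045,.0178,0); s,im,d,P=grab("wrist","w9")
E
```

```text
delta [-0.03 -0.04  3.33 -0.02]
```

View pics/w9.png

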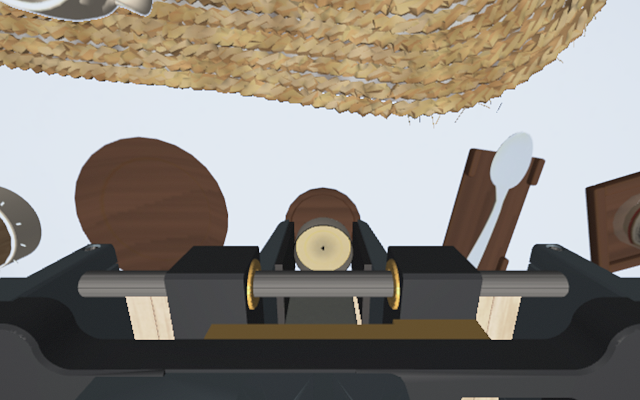

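Candle (323,246) held level, dish far edge at row 188, and both share column 323. A numeric check of the two far edges follows.

```bash
python3 - <<'E'
from h import *
s=arm.sense()
print("candle far",cast("wrist",[323,218.5],s["position"][2]+.0017,s),"dish far",cast("wrist",[323,187.5],.007,s), s["position"])
E
```

```text
candle far [[ 0.47577081 -0.04527698  0.05368168]] dish far [[ 0.48366085 -0.04532152  0.007     ]] [ 0.45374128 -0.04579402  0.05198168]
```

>>> servo_tool([
  [1,-0.2,0,0.8,0],
  [1,-0.2,0,1.8,0],
  [1,-0.2,0,2.6,0],
  [1,-0.2,0,3.1,0],
  [1,-0.2,0,3.35,0],
  [1,-0.2,0,3.35,0],
  [1,-0.2,0,3.35,0],
  [0.2,-0.2,0,3.35,0],
])

```text
time_s: 20.7
position: [0.4511, -0.0455, 0.0189]
tool_rot: [3.141, -0.0, -0.001]
wrist_force: [-0.5, 0.2, -0.3]
opening: 0.0369
grip_force: 8.0
```

>>> servo_tool([
  [0,0,0,0,0],
  [-0.2,0,0,0,0],
  [-0.3,0,0,0,0],
  [-0.3,0,0,0,0],
  [-0.3,0,0,-1,0],
  [-0.3,0,0,-4,0],
  [-0.6,0,0,-7,0],
  [-1,0,0,-10,0],
])

```text
time_s: 21.5
position: [0.4508, -0.0454, 0.1207]
tool_rot: [3.142, -0.0, -0.001]
wrist_force: [1.2, 0.3, -0.3]
opening: 0.072
grip_force: 0.0
```

>>> servo_tool([
  [-1,1,-1.5,-1,-6],
  [-1,2,-4,-2,-14],
  [-1,3,-6.5,-2.5,-22],
  [-1,4,-8,-2.5,-30],
  [-1,4,-9,-2.5,-38],
  [-1,4,-9,-2.5,-46],
  [-1,4,-9,-2.5,-52],
  [-1,4,-9,-2.5,-52],
])

```text
time_s: 22.3
position: [0.491, 0.0446, 0.1446]
tool_rot: [3.141, -0.0, 0.907]
wrist_force: [-0.4, 0.0, -0.4]
opening: 0.0909
grip_force: 0.0
```

```bash
python3 - <<'E'
from h import *
s,im,d,P=grab("wrist","w10"); print(s["position"],s["tool_rot"],s["opening"])
z=(P[:,:,2]>.05)&(P[:,:,2]<.065)&(P[:,:,0]>.55)&(P[:,:,0]<.68)&(P[:,:,1]>.02)&(P[:,:,1]<.17); W=P[z]; print(z.sum(),W.min(0),W.max(0))
# rim points: radius-robust circle fit
x=np.array([.612,.0925]); 
for _ in range(10):
    r=np.hypot(*(W[:,:2]-x).T); f=W[(r<.033)&(r>.024)]
    A=np.c_[f[:,:2]*2,np.ones(len(f))]; q=np.linalg.lstsq(A,(f[:,:2]**2).sum(1),rcond=None)[0]; x=q[:2]
print("cup",x,np.sqrt(q[2]+x@x),len(f))
z=(P[:,:,2]>.02)&(P[:,:,2]<.065); r=np.hypot(P[:,:,0]-x[0],P[:,:,1]-x[1]); z&=(r>.036)&(r<.056); h=P[z]; m=h.mean(0); print("handle",len(h),m,np.degrees(np.arctan2(m[1]-x[1],m[0]-x[0])),r[z].max())
t,im,d,P=grab("top","t3"); # candle / jar depth in the top view
w=P[(abs(P[:,:,0]-.452)<.014)&(abs(P[:,:,1]+.045)<.014)]; print("candle top z",np.median(w[:,2]))
w=P[P[:,:,2]>.09]; w=w[(w[:,1]<-.2)&(w[:,0]<.5)&(w[:,2]<.13)]; print("jar top",np.median(w,0),len(w))
E
```

```text
[0.49098426 0.04463586 0.1445668 ] [ 3.14110071e+00 -2.91041897e-04  9.06719358e-01] 0.09086906935791929
1710 [0.58123777 0.04926962 0.05002115] [0.64121006 0.12481143 0.05878585]
cup [0.61049694 0.09488053] 0.02793209317210585 1427
handle 324 [0.59135985 0.05618211 0.0478969 ] -116.31325398118784 0.05238401199411485
candle top z nan
jar top [ 0.45820362 -0.28584668  0.11025082] 334
  return _methods._mean(a, axis=axis, dtype=dtype,
  ret = ret.dtype.type(ret / rcount)
```

>>> servo_tool([
  [-1,1.5,0.9,0,-1],
  [-1,4,2.3,0,-3],
  [-1,6.5,3.7,0,-6],
  [-1,9,5.1,0.5,-9],
  [-1,10.7,6.1,1.5,-11],
  [-1,11.3,6.4,3,-12],
  [-1,11.3,6.4,4,-12],
  [-1,11.3,6.4,4,-12],
], newtons=12)

```text
time_s: 23.2
position: [0.6086, 0.0934, 0.1016]
tool_rot: [-3.137, 0.003, 1.115]
wrist_force: [0.3, -0.2, -0.3]
opening: 0.0916
grip_force: 0.0
```

```bash
python3 - <<'E'
from h import *
s,im,d,P=grab("wrist","w11"); print(s["position"],s["tool_rot"],s["opening"])
delta(.611,.094,.033,64)
z=(P[:,:,2]>.05)&(P[:,:,2]<.065)&(P[:,:,0]>.56)&(P[:,:,0]<.66)&(P[:,:,1]>.02)&(P[:,:,1]<.15); W=P[z]; print(z.sum(),W.min(0),W.max(0))
t,im,d,P=grab("top","t4"); 
w=P[146:178,275:312].reshape(-1,3); print(im[146:178,275:312].mean())
cv2.imwrite("pics/w11.png",cv2.imread("pics/w11.png"))
E
```

```text
[0.60856978 0.09341703 0.10162192] [-3.13687056  0.0034496   1.11491789] 0.09163475651666984
delta [ 0.12  0.13  6.98 -0.12]
1505 [0.58163444 0.05104837 0.05003695] [0.64125877 0.12486407 0.0581454 ]
68.70045045045045
```

View pics/w11.png

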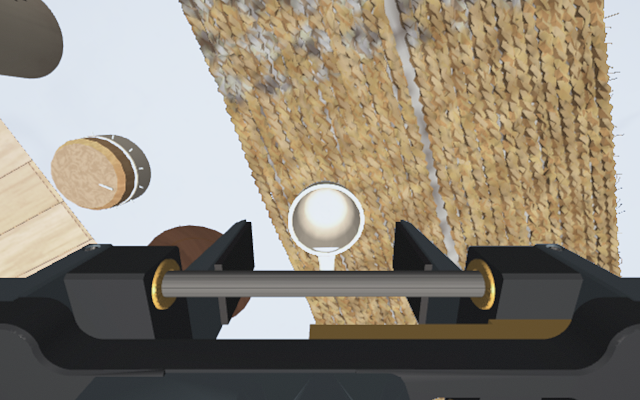

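The cup is centred between the fingers at (326,219), with its handle pointing straight down the image at (327,262), so the yaw is right. Descend and grip.

```bash
python3 - <<'E'
from h import *
s=arm.sense(); w=s["tool_rot"][2]
f=cast("wrist",[[326,182],[288,219],[364,219]],.057,s)[:,:2]; print("c from far",f[0]-.03*np.array([np.cos(w),np.sin(w)]),"c from sides",(f[1]+f[2])/2,np.linalg.norm(f[1]-f[2]),s["position"])
E
```

```text
c from far [0.61408993 0.09586657] c from sides [0.61444583 0.09631748] 0.059184126109858966 [0.60997067 0.09357532 0.10376834]
```

>>> servo_tool([
  [-1,0.1,0.1,1,0],
  [-1,0.1,0.1,2.3,0],
  [-1,0.1,0.1,3.6,0],
  [-1,0.1,0.1,5,0],
  [-1,0.1,0.1,6,0],
  [-1,0.1,0.1,6.7,0],
  [-1,0.1,0.1,6.9,0],
  [-1,0.1,0.1,6.9,0],
])

```text
time_s: 24.1
position: [0.6125, 0.0945, 0.0347]
tool_rot: [-3.141, 0.0, 1.116]
wrist_force: [-0.3, 0.2, -0.5]
opening: 0.0912
grip_force: 0.0
```

>>> servo_tool([
  [-0.6,0,0,0,0],
  [-0.4,0,0,0,0],
  [-0.2,0,0,0,0],
  [0.1,0,0,0,0],
  [1,0,0,0,0],
  [1,0,0,0,0],
  [1,0,0,0,0],
  [1,0,0,0,0],
], newtons=12)

```text
time_s: 24.9
position: [0.6124, 0.0946, 0.0351]
tool_rot: [3.141, -0.0, 1.116]
wrist_force: [-0.9, 1.5, 1.4]
opening: 0.0576
grip_force: 12.0
```

>>> servo_tool([
  [1,0,0,-0.3,0],
  [1,0,0,-1,0],
  [1,0,0,-2.5,0],
  [1,0,0,-4,0],
  [1,-0.5,-0.8,-5.5,0],
  [1,-1.3,-2.2,-6,0],
  [1,-2.3,-3.9,-6,0],
  [1,-3.3,-5.5,-6,0],
])

```text
time_s: 25.7
position: [0.5472, 0.0888, 0.0956]
tool_rot: [3.141, 0.0, 1.116]
wrist_force: [-0.3, 0.6, -0.5]
opening: 0.0577
grip_force: 12.0
```

>>> servo_tool([
  [1,-1,-1.7,0,0],
  [1,-2,-3.5,0,0],
  [1,-3,-5.2,0,0],
  [1,-3.8,-6.6,0,0],
  [1,-4.3,-7.3,0,0],
  [1,-4.4,-7.4,0,0],
  [1,-4.4,-7.4,0,0],
  [1,-4.4,-7.4,0,0],
])

```text
time_s: 26.5
position: [0.4637, 0.082, 0.0952]
tool_rot: [3.141, -0.001, 1.116]
wrist_force: [0.0, 0.4, -0.6]
opening: 0.0576
grip_force: 12.0
```

```bash
python3 - <<'E'
from h import *
s,im,d,P=grab("wrist","w12"); p=s["position"]; w=s["tool_rot"][2]; print(p,s["tool_rot"],s["opening"],s["grip_force"])
q=P-p; X=np.cos(w)*q[:,:,0]+np.sin(w)*q[:,:,1]; Y=np.sin(w)*q[:,:,0]-np.cos(w)*q[:,:,1]; Z=q[:,:,2]
m=(abs(Y)<.02)&(X>.0)&(X<.04)&(Z>-.01)&(Z<.05)&(d>0)
print("rim z rel", np.percentile(Z[m],[50,98]),"far rim x rel",np.percentile(X[m&(Z>np.percentile(Z[m],98)-.004)],[50,99]), m.sum())
# colour: far rim row in central columns
hsv=cv2.cvtColor(im,cv2.COLOR_RGB2HSV)
col=im[150:240,323].astype(int); print([ (150+i,*c) for i,c in enumerate(col)][10:60:2])
delta(.4625,.082,.0328,64)
c=blob(im.max(2)<125,(250,200)); 
E
```

```text
[0.46367261 0.08202462 0.09515316] [ 3.14050359e+00 -6.20298424e-04  1.11595877e+00] 0.05757315004956435 11.999949518940412
rim z rel [0.01947861 0.02255249] far rim x rel [0.02634174 0.02973938] 1070
[(160, np.int64(89), np.int64(64), np.int64(50)), (162, np.int64(91), np.int64(65), np.int64(51)), (164, np.int64(90), np.int64(62), np.int64(44)), (166, np.int64(88), np.int64(62), np.int64(49)), (168, np.int64(88), np.int64(63), np.int64(50)), (170, np.int64(89), np.int64(64), np.int64(50)), (172, np.int64(91), np.int64(65), np.int64(52)), (174, np.int64(93), np.int64(66), np.int64(53)), (176, np.int64(94), np.int64(67), np.int64(53)), (178, np.int64(95), np.int64(68), np.int64(53)), (180, np.int64(96), np.int64(69), np.int64(55)), (182, np.int64(95), np.int64(69), np.int64(53)), (184, np.int64(95), np.int64(69), np.int64(54)), (186, np.int64(94), np.int64(67), np.int64(53)), (188, np.int64(93), np.int64(66), np.int64(53)), (190, np.int64(94), np.int64(67), np.int64(53)), (192, np.int64(96), np.int64(68), np.int64(55)), (194, np.int64(95), np.int64(68), np.int64(54)), (196, np.int64(93), np.int64(66), np.int64(53)), (198, np.int64(87), np.int64(63), np.int64(50)), (200, np.int64(88), np.int64(62), np.int64(50)), (202, np.int64(90), np.int64(64), np.int64(50)), (204, np.int64(91), np.int64(66), np.int64(52)), (206, np.int64(90), np.int64(64), np.int64(49)), (208, np.int64(99), np.int64(90), np.int64(81))]
delta [-0.05 -0.1   6.22 -0.06]
```

The cup hasn't slipped (rim 57 mm relative to its base as expected) and is centred on the TCP. Lower it gently.

>>> servo_tool([
  [1,0,-0.1,0.8,0],
  [1,0,-0.1,1.8,0],
  [1,0,-0.1,2.8,0],
  [1,0,-0.1,3.8,0],
  [1,0,-0.1,4.7,0],
  [1,0,-0.1,5.4,0],
  [1,0,-0.1,5.8,0],
  [1,0,-0.1,5.9,0],
])

```text
time_s: 27.35
position: [0.4616, 0.0824, 0.0354]
tool_rot: [-3.141, 0.001, 1.116]
wrist_force: [0.5, 0.1, -0.5]
opening: 0.0574
grip_force: 12.0
```

>>> servo_tool([
  [1,0,0,0,0],
  [1,0,0,0.1,0],
  [1,0,0,0.2,0],
  [1,0,0,0.3,0],
  [1,0,0,0.3,0],
  [1,0,0,0.3,0],
  [1,0,0,0.3,0],
  [1,0,0,0.3,0],
])

```text
time_s: 28.15
position: [0.4618, 0.0824, 0.0329]
tool_rot: [3.142, 0.0, 1.116]
wrist_force: [-0.1, -0.3, -1.4]
opening: 0.0575
grip_force: 12.0
```

```bash
python3 - <<'E'
from h import *
s=arm.sense(); print(s["position"],s["tool_rot"],s["wrist_force"],s["opening"])
E
```

```text
[0.46181074 0.08239295 0.03294991] [3.14150083e+00 4.49313541e-05 1.11606731e+00] [-0.14332057 -0.25261713 -1.35092252] 0.05745200347711968
```

Release, lift straight up, then back off.

>>> servo_tool([
  [1,0,0,0.05,0],
  [0.2,0,0,0.05,0],
  [-0.3,0,0,0.05,0],
  [-0.6,0,0,0.05,0],
  [-1,0,0,0.05,0],
  [-1,0,0,0.05,0],
  [-1,0,0,0.05,0],
  [-1,0,0,0.05,0],
])

```text
time_s: 28.95
position: [0.4618, 0.0824, 0.0325]
tool_rot: [3.141, 0.0, 1.116]
wrist_force: [-0.8, 0.2, -0.2]
opening: 0.0908
grip_force: 0.0
```

>>> servo_tool([
  [-1,0,0,-0.5,0],
  [-1,0,0,-2,0],
  [-1,0,0,-4.5,0],
  [-1,0,0,-7.5,0],
  [-1,0,0,-11,0],
  [-1,0,0,-14,0],
  [-1,0,0,-16,0],
  [-1,0,0,-16.5,0],
])

```text
time_s: 29.75
position: [0.4631, 0.0826, 0.2001]
tool_rot: [3.137, -0.003, 1.116]
wrist_force: [0.3, 0.1, 0.1]
opening: 0.091
grip_force: 0.0
```

>>> servo_tool([
  [-1,-1.5,-1,0,6],
  [-1,-4,-2,0,14],
  [-1,-7,-3,0,22],
  [-1,-9,-4,0,30],
  [-1,-10,-5,0,38],
  [-1,-10.5,-5,0,46],
  [-1,-10.5,-5,0,54],
  [-1,-10.5,-5,0,62],
])

```text
time_s: 30.55
position: [0.3699, 0.0099, 0.1966]
tool_rot: [-3.142, 0.002, 0.028]
wrist_force: [0.1, 0.1, -0.5]
opening: 0.0912
grip_force: 0.0
```

```bash
python3 - <<'E'
from h import *
s,im,d,P=grab("wrist","w13"); print(s["position"],s["tool_rot"],s["opening"])
V=im.max(2); hsv=cv2.cvtColor(im,cv2.COLOR_RGB2HSV)
ok=(d>0)&(np.mgrid[0:400,0:640][0]<245)
def reg(c,r,lo,hi):
    m=ok&(np.hypot(P[:,:,0]-c[0],P[:,:,1]-c[1])<r)&(P[:,:,2]>lo)&(P[:,:,2]<hi); return P[m]
def fit(f):
    A=np.c_[f[:,:2]*2,np.ones(len(f))]; q=np.linalg.lstsq(A,(f[:,:2]**2).sum(1),rcond=None)[0]; return q[:2].round(4),np.sqrt(q[2]+q[:2]@q[:2]).round(4)
W=reg((.4625,.0825),.06,.045,.065)
if len(W): 
    print("cup rim",len(W),W.min(0).round(4),W.max(0).round(4),np.percentile(W[:,2],[50,95])); x=np.array([.4625,.0825]); r=np.hypot(*(W[:,:2]-x).T); print(fit(W[(r>.024)&(r<.034)]))
for n,c,r,lo,hi in[("candle",(.452,-.045),.03,.010,.03),("jar",(.458,-.29),.05,.10,.12),("timer",(.455,.203),.05,.035,.055)]:
    W=reg(c,r,lo,hi); print(n,len(W), *( [W.mean(0).round(4),W.min(0).round(4),W.max(0).round(4)] if len(W) else []))
t,im,d,P=grab("top","t5"); ok=d>0
for n,c,r,lo,hi in[("cup",(.4625,.0825),.06,.04,.065),("candle",(.452,-.045),.03,.010,.03),("jar",(.458,-.29),.05,.10,.12),("timer",(.455,.203),.05,.035,.055),("canister",(.451,.323),.06,.055,.1)]:
    W=P[ok&(np.hypot(P[:,:,0]-c[0],P[:,:,1]-c[1])<r)&(P[:,:,2]>lo)&(P[:,:,2]<hi)]; print("top",n,len(W), *( [W.mean(0).round(4),W.min(0).round(4),W.max(0).round(4)] if len(W) else []))
E
```

```text
[0.36988637 0.00986898 0.19660628] [-3.14158535e+00  1.71162371e-03  2.76840632e-02] 0.09117110223709159
cup rim 1174 [0.4314 0.0368 0.045 ] [0.4904 0.1133 0.0553] [0.0520035  0.05411638]
(array([0.4609, 0.0826]), np.float64(0.0279))
candle 892 [ 0.4496 -0.0452  0.013 ] [ 0.431  -0.0634  0.01  ] [ 0.4677 -0.0256  0.0211]
jar 0
timer 2480 [0.4528 0.2053 0.0416] [0.4237 0.1786 0.035 ] [0.4813 0.2359 0.0457]
top cup 199 [0.4565 0.0737 0.0498] [0.4318 0.0348 0.0402] [0.4907 0.1113 0.0576]
top candle 135 [ 0.4495 -0.0458  0.0128] [ 0.4326 -0.0641  0.01  ] [ 0.4684 -0.0158  0.0231]
top jar 308 [ 0.458  -0.2881  0.1101] [ 0.437  -0.3115  0.1002] [ 0.4791 -0.2674  0.1156]
top timer 432 [0.4533 0.207  0.0409] [0.4253 0.1793 0.035 ] [0.4825 0.2369 0.0474]
top canister 678 [0.4506 0.3308 0.0671] [0.4165 0.2984 0.0556] [0.4845 0.3683 0.0866]
```

```bash
python3 - <<'E'
from h import *
s=arm.sense()
def plane(P,c,r):
    W=P[(np.hypot(P[:,:,0]-c[0],P[:,:,1]-c[1])<r)&(P[:,:,2]>-.01)]; A=np.c_[W[:,:2]-c,np.ones(len(W))]; q=np.linalg.lstsq(A,W[:,2],rcond=None)[0]; return len(W),q.round(4)
P=pts("wrist",np.load("pics/w13.npy"),s)
print("now",plane(P,np.array([.4494,-.045]),.012)); print("worktop",plane(P,np.array([.53,-.045]),.012))
a=np.load("pics/s8.npy"); s8=dict(position=a[:3],tool_rot=a[3:]); P8=pts("wrist",np.load("pics/w8.npy"),s8)
print("before",plane(P8,np.array([.6127,-.160]),.012)); print("worktop8",plane(P8,np.array([.52,-.1]),.012))
im=cv2.imread("pics/w13.png"); c=blob((im.max(2)<125)[:243]*1,tuple(map(float,(0,0)))) if 0 else None
i=arm.camera_info("wrist")
hsv=cv2.cvtColor(im,cv2.COLOR_BGR2HSV)
# spoon points in the rest frame
m=(P[:,:,2]>.009)&(P[:,:,2]<.025)&(abs(P[:,:,1]+.17)<.03)&(abs(P[:,:,0]-.458)<.09)&(hsv[:,:,1]<60)
print("spoon",rect(P[m]))
E
```

```text
now (345, array([-0.0139, -0.0355,  0.0116]))
worktop (418, array([ 0.157 , -0.0174,  0.0006]))
before (391, array([ 0.0088, -0.0254,  0.0153]))
worktop8 (282, array([ 0.0233, -0.0003, -0.0002]))
spoon (array([ 461.3, -170.5]), array([ 51.1, 126.2]), 84.4)
```

The tealight's surface is level and sits 4 mm lower than it did on the tray, so it's on the dish floor. Everything else checks out too, so I'm handing in.

```bash
python3 -c "
from plant import arm
print(arm.close_job())"
```

```text
the job is handed in; nothing more can be done
None
```

The cup, spoon, tealight and jar are each released on their own wooden piece, each measured within its tolerance from the camera images. The timer and canister stand where they were, and the job was handed in after about 31 s of robot time, with no verdict returned.

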